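Wipe the ceramic chips off the microscope base plate

TASK

Pick up the scraper block and with it wipe all five loose white chips off the black base plate into the open steel tray beside it, without touching the chips with the gripper or arm. Then stand the scraper upright back on its cork mat and let go. Leave the small dish, the vial and the screwdriver where they are.

Things in the scene. Friction and masses are not known exactly. Their poses are not given: they have to be found in the camera images.
- plate: Black microscope base plate, fixed, 260 x 260 mm, a 12 mm slab on a narrower foot (200 mm along x, 180 mm along y); flat top 40 mm above the bench. Origin at the bench level under its centre; z up, axes along its sides, x away from the robot. A low aluminium bar (18 x 110 mm, 14 mm high, with two 12 mm screw heads on it) stands on it along the far (+x) edge, centred at x = 116 mm.
- tray: Open steel waste tray, fixed, 260 mm along x by 150 mm along y, 24 mm high, 3 mm walls and floor. It stands on the bench along the left or the right edge of the plate (either is possible), its near rim tucked 10 mm under the plate's overhang. Origin under its centre at bench level; axes as the plate's, centre 195 mm from the plate's centre.
- mat: Thin brown cork rest mat, fixed, 160 mm along x by 120 mm along y, 4 mm thick, on the bench on the other side of the plate from the tray. Origin under its centre at bench level; axes as the plate's.
- scraper: Scraper block: a grey plastic base 110 mm (its x) x 32 mm (its y), 24 mm high, with an upright aluminium grip 60 mm (x) x 22 mm (y) from 24 to 74 mm above the underside. Stands upright on the mat. Origin at the centre of its underside, z up. The two long faces of the base (normal along y) are the wiping faces.
- dish: Small blue open dish, 42 mm across, 22 mm high, loose on the plate near a far corner. Origin at the centre of its underside. To be left alone.
- vial: Small amber vial, 24 mm across, 40 mm high, loose on the plate near the other far corner. Origin at the centre of its underside. To be left alone.
- driver: Screwdriver, 150 mm long, lying on the bench just in front of the plate (robot side), roughly parallel to its edge. Origin about mid-length on the bench. To be left alone.
- chip0: Loose white ceramic chip, irregular flat, about 24 x 20 mm, 9 mm thick, lying on the plate. Origin at the centre of its underside. One of five alike.
- chip1: Loose white ceramic chip, irregular flat, about 24 x 20 mm, 9 mm thick, lying on the plate. Origin at the centre of its underside. One of five alike.
- chip2: Loose white ceramic chip, irregular flat, about 24 x 20 mm, 9 mm thick, lying on the plate. Origin at the centre of its underside. One of five alike.
- chip3: Loose white ceramic chip, irregular flat, about 24 x 20 mm, 9 mm thick, lying on the plate. Origin at the centre of its underside. One of five alike.
- chip4: Loose white ceramic chip, irregular flat, about 24 x 20 mm, 9 mm thick, lying on the plate. Origin at the centre of its underside. One of five alike.
Things that resemble listed ones, but are neither listed nor needed, are in the scene too. Leave any green or purple look-alike of the scraper alone.

How it is judged:
By the outcome, as a careful person would: the job done as asked, in the order asked, and still so for the second after the job is handed in, with the robot touching nothing.
It also fails if it takes over 64 s, if anything falls off the work surface, if the arm or the gripper's body presses on something with over 40 N, if the wrist force passes 120 N, or if a joint passes its speed limit or range.

ROBOT

A 7-joint arm with a two-finger parallel gripper is mounted at the origin on the work surface. World frame = base frame: x ahead of the robot, y to its left, z up, the work surface at z = 0. Lengths are in mm, angles in rad, forces in N, time in s.
With the tool pointing down it reaches from about 350 to 900 mm from the base axis. Payload 19.9 kg.
Tool frame: the origin (TCP) lies at the very end of the fingers, on their centre line; the grasp point (between the pads) lies 19 mm behind it (arm.grasp_offset is the z of the grasp point in the tool frame, in mm); z points along the fingers, y is the line along which they close (so a half turn about z gives the same grasp; the last joint's range is limited). The gripper opens to 94 mm and grips with 3 to 60 N. Pads are 16 mm wide; open, the fingers measure 119 mm over their backs; the gripper's body (75 mm by 177 mm) begins 78 mm behind the grasp point.
Start: joints at [1.202, 0.417, -0.01, 1.614, 0.005, 1.111, -0.053], TCP at [201.218, -591.701, 205.425] pointing down, gripper open.
Joint ranges: [-2.81, 2.81], [-0.39, 2.02], [-1.27, 1.25], [0.06, 2.57], [-1.19, 4.33], [0.19, 2], [-2.82, 2.82]. Speed limits (rad/s): [1.89, 1.89, 2.39, 2.39, 3.01, 3.01, 3.01].

INTERFACE

Orientations are given as a unit quaternion [w, x, y, z].
In Python, from workcell import read_state, eyes, job, spotter, arm gives the robot as it stands. The module is installed in compiled form; this text tells all that it offers.
- The arm moves only by the shell command python3 -m inch 'ROWS' [FORCE]. ROWS is JSON, a list of rows, each a list of 7 numbers: the shift along the world's x, y, z in cm, then the turn, a rotation vector about the world's x, y, z in rad, then the closure, from -1 (fully open) to 1 (shut). A call has 1 to 10 rows; each row is the pose to reach, as a shift and turn from the pose commanded when the call began; what a row does not reach only later rows make up. A row lasts 1/8 s, in which the tool goes at most 62.5 mm and 10.7 degrees, less where a joint would pass 70% of its speed; a pose out of reach is approached as far as the arm can. A call with a gripper value outside its range is refused whole. The fingers move at their own pace and stop on an object; FORCE is the grip in N (left out, the last holds). Time passes only in rows, so rows that repeat a pose let the fingers close. It gives the time, the measured TCP pose, the force, the opening and the grip force at its end, in the units of the state.
- read_state(): the state, without advancing time (a new reading comes with each control period).
- eyes.get_image(name): name is "scene" or "top" or "wrist"; returns the picture (480x640x3 uint8, red, green, blue); there is no depth.
- eyes.camera_info(name): a dict with "K" (3x3 intrinsics, pixels), "k1" (the pictures are not rectified: a ray, as slopes to the right and down, at radius r is drawn at 1 + k1 r^2 times it, then the intrinsics apply), "view" (4x4, takes a point from world to camera coordinates); the wrist camera has in their place "T_tool_cam" (4x4, takes a point from camera to tool coordinates, whose origin is the TCP and whose axes are the flange's). Camera axes: x right, y up, looking along -z (the intrinsics and any distortion apply to the point x, -y, -z); pixel columns grow to the right and rows downward; lengths in mm; the calibration is good to about 2 mm. A picture is of the moment at which its call begins: read the wrist's pose just before it. camera_info takes no time and is no camera call.
- job.hand_in(): hands the job in; it is judged then, once.
Trained networks look in the newest picture that a camera, given by its name, has taken for a name from the list of things; names that differ only in an ending like _2 or _b are one class to them, and where a whole thing is asked for, a point or a joint stands for the part that bears it (a point fixed in the world has none). Each returns a list of dicts, best first, with "score" (0 to 1); they miss things now and then, are a little off and sometimes report something else, mostly with a low value. They report only what shows in the picture. A call takes as long as a camera call. They do not tell look-alikes from the thing itself.
- spotter.find_in(camera, target): "extent" ([left, top, width, height] in pixels, round what is visible of it).
The state is a dict: "clock": time; "joint_positions": joint angles; "joint_vel": joint speeds; "effort": joint torques, N m; "tcp_pos": TCP position; "eef_rot": TCP orientation; "contact_force": force on the tool from outside, world axes, zero at the start; "torque": the same for the moment, N m; "gripper_width": opening from 0.0 (shut) to 1.0 (fully open); "finger_force": force on a finger pad.
Only numpy, scipy, OpenCV 4.12 (cv2) and the standard library are available. Lean on these libraries where they do the work, as an engineer would, in place of code of your own. Each camera call takes 0.05 s, during which the arm holds its last target. There are 200 camera calls.

## Working session

There is one attempt and no reset: what is moved stays moved. The work goes in short steps, Python scripts to look and compute and a shell command to move; the robot and the scene stay as the last step left them, time stands still between calls to the robot, and variables do not carry over. Pictures are saved under pics/ and viewed, at most 10 in all, crops included, and the job is handed in when it is done.

```bash
mkdir -p pics; cat > h.py <<'E'
import numpy as np, cv2
from workcell import read_state, eyes, job, spotter, arm
def ray(name,u,v):
    c=eyes.camera_info(name);K=np.array(c["K"]);k=c["k1"]
    d=np.array([(u-K[0,2])/K[0,0],(v-K[1,2])/K[1,1]]);s=d.copy()
    for _ in range(20): s=d/(1+k*(s@s))
    r=np.array([s[0],-s[1],-1.]);V=np.array(c["view"]);R=V[:3,:3]
    return -R.T@V[:3,3],R.T@r
def at(name,u,v,z):
    o,r=ray(name,u,v);return (o+r*(z-o[2])/r[2]).round(1)
def proj(name,p):
    c=eyes.camera_info(name);K=np.array(c["K"]);V=np.array(c["view"])
    q=V[:3,:3]@np.array(p)+V[:3,3];s=np.array([q[0],-q[1]])/-q[2];s=s*(1+c["k1"]*(s@s))
    return (K[0,0]*s[0]+K[0,2],K[1,1]*s[1]+K[1,2])
def save(name,f):
    im=eyes.get_image(name);cv2.imwrite(f"pics/{f}.png",im[:,:,::-1]);return im
E
python3 - <<'E'
from h import *
save("top","top0");save("scene","scene0")
print(read_state()["eef_rot"])
Z=dict(plate=40,tray=24,mat=4,scraper=74,dish=22+40,vial=80,driver=10,chip0=49)
for n,z in Z.items():
    for d in spotter.find_in("top",n)[:6]:
        l,t,w,h=d["extent"];print(n,round(d["score"],2),np.round(d["extent"]),at("top",l+w/2,t+h/2,z))
c=eyes.camera_info("top");V=np.array(c["view"]);print(-V[:3,:3].T@V[:3,3],V[:3,:3])
E
```

```text
[-5.50942945e-04  9.86600216e-01  1.63155420e-01 -1.36006379e-04]
plate 0.89 [225. 161. 135. 132.] [560.6 -31.2  40. ]
tray 0.79 [163. 155.  81. 125.] [587.  159.5  24. ]
mat 0.79 [357. 200.  62.  80.] [ 535.  -233.4    4. ]
mat 0.41 [303. 257.  13.  12.] [486.7 -64.4   4. ]
scraper 0.74 [383. 147.  48.  23.] [ 695.9 -267.5   74. ]
scraper 0.71 [440. 241.  50.  39.] [ 485.  -379.5   74. ]
scraper 0.69 [378. 212.  22.  54.] [ 533.  -226.1   74. ]
scraper 0.59 [394. 309.  48.  29.] [ 362.4 -279.5   74. ]
dish 0.74 [249. 165.  15.  20.] [668.7  40.1  62. ]
chip0 0.56 [273. 200.   7.  12.] [605.2   1.1  49. ]
chip0 0.47 [307. 257.   8.  12.] [487.1 -67.8  49. ]
[ 478.17559555  -79.6558172  1014.40872478] [[-0.01643847 -0.99986306  0.00190649]
 [ 0.99808858 -0.01629563  0.05961239]
 [-0.05957316  0.00288278  0.99821978]]
```

View pics/top0.png

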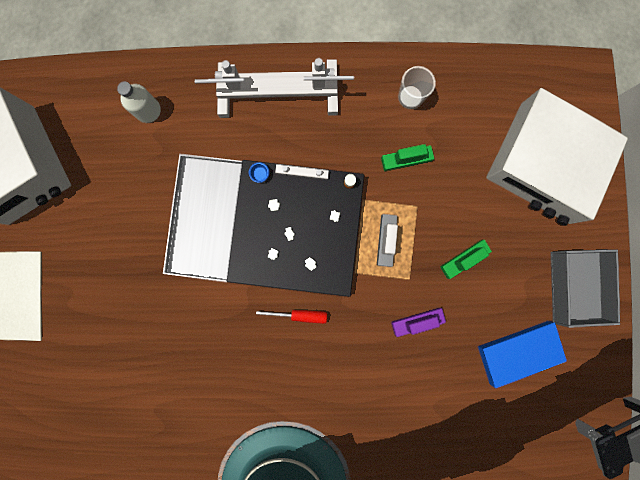

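View pics/scene0.png

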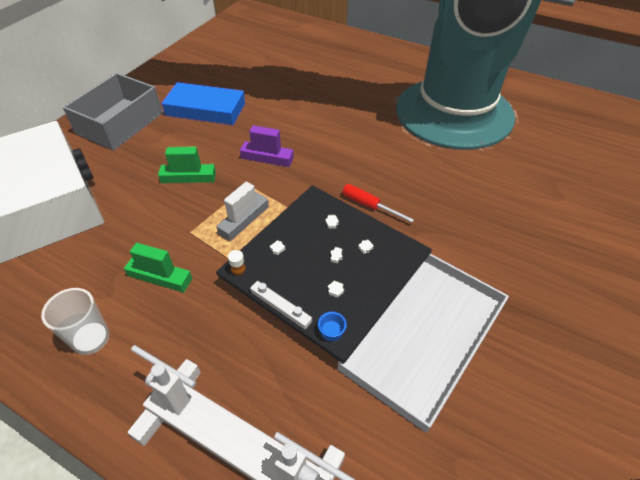

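The top view shows the tray on the left (+y), the grey scraper on the mat at about (388,240), and chips at (274,205), (335,216), (289,234), (273,254) and (310,264). The dish is at (260,173), the vial at (350,180) and the driver in front. Next I refine these by segmentation.

```bash
python3 - <<'E'
from h import *
im=cv2.imread("pics/top0.png")
g=im.max(2).astype(int); mn=im.min(2).astype(int)
# plate: dark
m=((g<60)).astype(np.uint8); m[:, :215]=0; m[:,372:]=0; m[:150]=0; m[305:]=0
n,l,s,c=cv2.connectedComponentsWithStats(m); k=1+s[1:,4].argmax(); pts=cv2.findContours((l==k).astype(np.uint8),0,2)[0]
h=cv2.convexHull(max(pts,key=len))[:,0]
# edges on the top surface: min-area rect in world z=40
W=np.array([at("top",u,v,40)[:2] for u,v in h],np.float32)
print("plate rect",cv2.minAreaRect(W), cv2.boxPoints(cv2.minAreaRect(W)))
ch=((mn>140)).astype(np.uint8); n,l,s,c=cv2.connectedComponentsWithStats(ch)
for i in range(1,n):
    if 30<s[i,4]<1500 and 240<c[i,0]<420 and 150<c[i,1]<300: print("white",s[i],at("top",*c[i],49),at("top",*c[i],74))
# scraper grey: low saturation in mat zone
sub=((g-mn)<35)&(g>70); sub[:,:370]=0; sub[:,412:]=0; sub[:208]=0; sub[270:]=0
n,l,s,c=cv2.connectedComponentsWithStats(sub.astype(np.uint8)); k=1+s[1:,4].argmax();print(s[k])
for nm,lo,hi,z in(("base",70,150,24),("grip",165,256,74)):
    mm=(l==k)&(g>=lo)&(g<hi); p=np.argwhere(mm)[:,::-1].astype(np.float32)
    Wp=np.array([at("top",u,v,z)[:2] for u,v in p],np.float32);print(nm,len(p),cv2.minAreaRect(Wp))
cv2.imwrite("pics/c.png",cv2.resize(im[150:305,220:430],None,fx=3.8,fy=3.8,interpolation=cv2.INTER_CUBIC))
E
```

```text
plate rect ((558.4048461914062, -62.4827880859375), (224.96804809570312, 258.6109619140625), 82.28237915039062) [[ 415.16504  -156.58337 ]
 [ 671.4335   -191.31247 ]
 [ 701.64465    31.617798]
 [ 445.37622    66.34689 ]]
white [275 164  54  15 446] [677.7 -51.2  49. ] [672.5 -51.9  74. ]
white [345 174  11  12 107] [ 658.3 -151.7   49. ] [ 653.6 -149.8   74. ]
white [268 199  12  12 106] [608.3   8.1  49. ] [605.    5.8  74. ]
white [330 210  10  12  86] [ 583.3 -117.8   49. ] [ 580.6 -116.8   74. ]
white [378 215  20  51 614] [ 530.9 -227.7   49. ] [ 529.5 -223.8   74. ]
white [284 227  10  14  90] [548.2 -23.4  49. ] [546.4 -24.9  74. ]
white [268 248  10  12  86] [506.9  10.8  49. ] [506.1   8.5  74. ]
white [305 257  11  14 104] [485.5 -65.9  49. ] [485.4 -66.2  74. ]
[377 214  21  53 834]
base 281 ((532.4150390625, -229.89173889160156), (37.60533142089844, 109.1438217163086), 83.12272644042969)
grip 326 ((529.322998046875, -223.87644958496094), (30.79501724243164, 99.07902526855469), 82.8104248046875)
```

View pics/c.png

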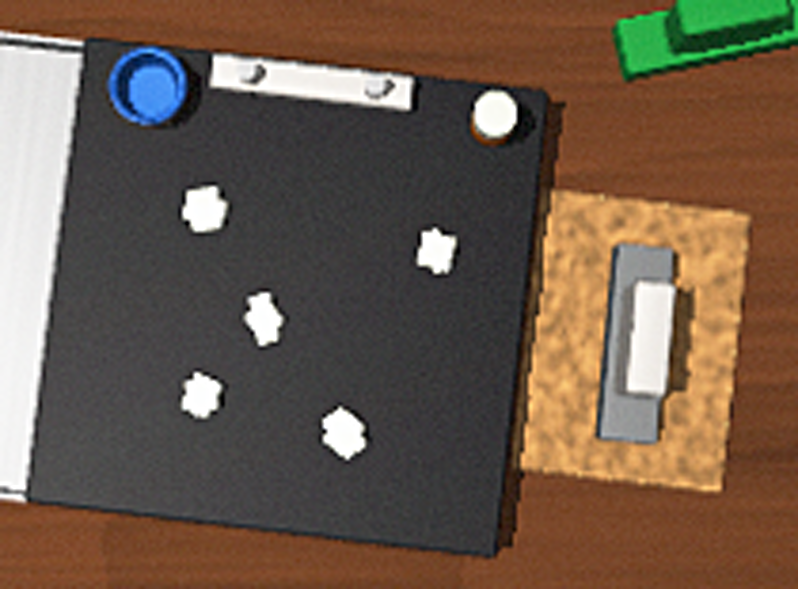

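The crop shows the plate's top corners at about (86,38), (28,500), (496,555) and (547,92). The scraper's grip top spans (640..675, 280..395), and its base is the grey rectangle (598..676, 243..442).

```bash
python3 - <<'E'
from h import *
f=lambda P,z:np.array([at("top",220+(u+.5)/3.8-.5,150+(v+.5)/3.8-.5,z)[:2] for u,v in P])
P=f([(86,38),(28,500),(496,555),(547,92)],40);print(P,P.mean(0))
print([np.linalg.norm(P[i]-P[i-1]) for i in range(4)])
a=[np.degrees(np.arctan2(*(P[0]-P[1])[::-1])),np.degrees(np.arctan2(*(P[3]-P[2])[::-1])),np.degrees(np.arctan2(*(P[1]-P[2])[::-1]))-90];print(a)
B=f([(615,243),(676,250),(660,442),(598,437)],24);print("base",B,B.mean(0))
G=f([(638,281),(676,283),(666,394),(627,390)],74);print("grip",G,G.mean(0),np.degrees(np.arctan2(*(G[0]-G[3])[::-1])))
M=f([(552,190),(750,212),(722,491),(523,470)],4);print("mat",M)
th=np.radians(-7.2);R=np.array([[np.cos(th),-np.sin(th)],[np.sin(th),np.cos(th)]])
for n,p in dict(A=(608.3,8.1),B=(583.3,-117.8),C=(548.2,-23.4),D=(506.9,10.8),E=(485.5,-65.9),scr=G.mean(0),bar=(680,-51)).items(): print(n,R.T@(np.array(p)-P.mean(0)))
q=read_state()["eef_rot"]
from scipy.spatial.transform import Rotation as Ro
print(Ro.from_quat(np.roll(q,-1)).as_matrix().round(3))
E
```

```text
[[ 706.3   73.5]
 [ 451.6  106.7]
 [ 417.9 -147.8]
 [ 671.5 -181.2]] [561.825 -37.2  ]
[np.float64(257.0663922024814), np.float64(256.85468654474647), np.float64(256.72152227657114), np.float64(255.78999198561309)]
[np.float64(-7.426599422623694), np.float64(-7.502870730069552), np.float64(-7.543024234497892)]
base [[ 588.9 -218.9]
 [ 584.5 -253. ]
 [ 477.6 -241.2]
 [ 481.  -206.7]] [ 533.   -229.95]
grip [[ 562.9 -223.5]
 [ 561.5 -243.7]
 [ 502.9 -236.9]
 [ 505.3 -216.2]] [ 533.15  -230.075] -7.222936833806572
mat [[ 622.  -186.4]
 [ 607.9 -299.8]
 [ 449.2 -279.2]
 [ 463.2 -166.4]]
A [40.43093526 50.767658  ]
B [ 31.40752184 -77.27291374]
C [-15.24716143  11.98351757]
D [-60.50789518  40.73757781]
E [-72.12609077 -38.03975098]
scr [  -4.27524164 -194.94805349]
bar [118.97275345   1.120072  ]
[[ 0.947  0.322 -0.   ]
 [ 0.322 -0.947  0.   ]
 [-0.    -0.    -1.   ]]
```

```bash
python3 -m inch '[[33.2,36.2,-4,0,0,-0.455,0],[33.2,36.2,-4,0,0,-0.455,0],[33.2,36.2,-4,0,0,-0.455,0],[33.2,36.2,-4,0,0,-0.455,0],[33.2,36.2,-4,0,0,-0.455,0],[33.2,36.2,-4,0,0,-0.455,0],[33.2,36.2,-4,0,0,-0.455,0],[33.2,36.2,-4,0,0,-0.455,0],[33.2,36.2,-4,0,0,-0.455,0],[33.2,36.2,-4,0,0,-0.455,0]]' 50
python3 - <<'E'
from h import *
s=read_state();save("wrist","w0");print(s["tcp_pos"],s["eef_rot"],s["clock"],s["contact_force"])
print(np.array(eyes.camera_info("wrist")["T_tool_cam"]).round(3),eyes.camera_info("wrist")["K"])
E
```

```text
clock: 1.75
tcp_pos: [533.0, -230.0, 165.3]
eef_rot: [0.0, 0.998, -0.064, -0.0]
contact_force: [-0.4, -0.1, -0.5]
gripper_width: 0.497
finger_force: 0.0
[ 533.03506853 -229.95250211  165.33587201] [ 7.27675002e-05  9.97981328e-01 -6.35077512e-02 -1.68019869e-04] 1.75 [-0.35432251 -0.14689595 -0.51726289]
[[-1.0000e-03  9.6500e-01  2.6100e-01  7.6676e+01]
 [ 1.0000e+00  1.0000e-03 -1.0000e-03 -4.4400e-01]
 [-1.0000e-03  2.6100e-01 -9.6500e-01 -1.7857e+02]
 [ 0.0000e+00  0.0000e+00  0.0000e+00  1.0000e+00]] [[426.19069651   0.         318.51622   ]
 [  0.         426.19069651 234.37205914]
 [  0.           0.           1.        ]]
```

View pics/w0.png

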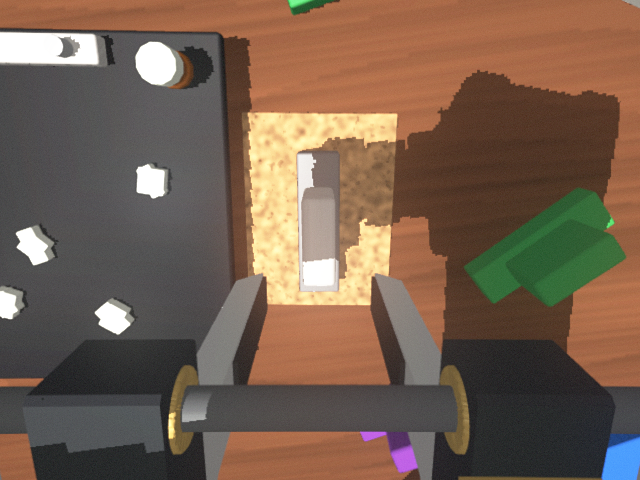

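The wrist view has the scraper centred (columns 298–340) and square between the fingers. I'll check its ends and the chips and plate corner from here.

```bash
cat >> h.py <<'E'
from scipy.spatial.transform import Rotation as Ro
def wat(s,u,v,z):
    c=eyes.camera_info("wrist");K=np.array(c["K"]);k=c["k1"];T=np.array(c["T_tool_cam"])
    d=np.array([(u-K[0,2])/K[0,0],(v-K[1,2])/K[1,1]]);t=d.copy()
    for _ in range(20): t=d/(1+k*(t@t))
    R=Ro.from_quat(np.roll(s["eef_rot"],-1)).as_matrix()
    r=R@T[:3,:3]@np.array([t[0],-t[1],-1]);o=R@T[:3,3]+s["tcp_pos"]
    return (o+r*(z-o[2])/r[2])[:2].round(1)
E
python3 - <<'E'
from h import *
s=read_state()
th=np.radians(-7.45);R=np.array([[np.cos(th),-np.sin(th)],[np.sin(th),np.cos(th)]])
for n,u,v,z in [("baseFL",298,152,28),("baseFR",340,152,28),("baseNL",299,291,28),("baseNR",339,291,28),("gripFL",303,188,78),("gripFR",335,188,78),("plateFR",222,34,40),("plateR",230,300,40),("B",153,181,49),("C",36,245,49),("E",114,316,49),("vialtop",157,64,80)]:
    p=wat(s,u,v,z);print(n,p,(R.T@(p-np.array([562,-37]))).round(1))
E
```

```text
baseFL [ 587.7 -222.6] [  49.5 -180.7]
baseFR [ 583.7 -253. ] [  49.5 -211.4]
baseNL [ 479.7 -208. ] [ -59.4 -180.2]
baseNR [ 475.6 -239.6] [ -59.4 -212.1]
gripFL [ 568.6 -225.3] [  31.  -185.9]
gripFR [ 566.  -245.2] [  31.  -205.9]
plateFR [ 669.6 -184.8] [ 125.9 -132.6]
plateR [ 484.1 -155.6] [ -61.9 -127.7]
B [ 582.3 -121.7] [ 31.1 -81.4]
C [547.9 -29. ] [-15.    6.1]
E [486.5 -69.7] [-70.6 -42.2]
vialtop [ 650.7 -152.1] [ 102.9 -102.6]
```

```bash
python3 -m inch '[[-0.1,-0.05,-4,0,0,0,0],[-0.1,-0.05,-8,0,0,0,0],[-0.1,-0.05,-11,0,0,0,0],[-0.1,-0.05,-12,0,0,0,0],[-0.1,-0.05,-12,0,0,0,1],[-0.1,-0.05,-12,0,0,0,1],[-0.1,-0.05,-12,0,0,0,1],[-0.1,-0.05,-12,0,0,0,1],[-0.1,-0.05,-12,0,0,0,1],[-0.1,-0.05,-12,0,0,0,1]]' 50
```

```text
clock: 3.05
tcp_pos: [532.8, -230.5, 46.5]
eef_rot: [0.0, 0.998, -0.064, 0.001]
contact_force: [-1.2, 0.8, 8.4]
gripper_width: 0.227
finger_force: 50.0
```

```bash
python3 -m inch '[[0,0,3,0,0,0,1],[0,0,7,0,0,0,1],[-1.4,4.6,7,0,0,0,1],[-2.8,9.2,7,0,0,0,1],[-2.8,9.2,7,0,0,0,1],[-2.8,9.2,7,0,0,0,1],[-2.8,9.2,7,0,0,0,1]]' 50
python3 - <<'E'
from h import *
s=read_state();save("wrist","w1");print(s["tcp_pos"],s["eef_rot"])
E
```

```text
clock: 3.92
tcp_pos: [504.3, -139.1, 115.4]
eef_rot: [0.0, 0.998, -0.064, 0.0]
contact_force: [0.9, -0.3, -2.3]
gripper_width: 0.228
finger_force: 50.0
[ 504.3386921  -139.1220268   115.43988782] [ 7.10556196e-05  9.97938127e-01 -6.41832482e-02  3.24519597e-05]
```

View pics/w1.png

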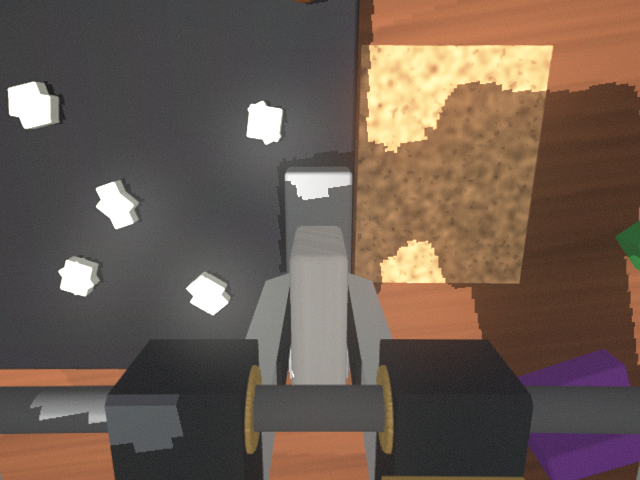

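The scraper is held upright, its base end at row 170; all five chips are undisturbed, the nearest (B) at (265,122). Next I lower it to about 1 mm above the plate.

```bash
python3 - <<'E'
from h import *
s=read_state()
th=np.radians(-7.45);R=np.array([[np.cos(th),-np.sin(th)],[np.sin(th),np.cos(th)]])
for n,u,v,z in [("bFL",285,170,97),("bFR",352,170,97),("B",265,122,49),("Blow",268,145,40),("E",208,293,49),("C",118,204,49),("D",78,276,49),("A",34,105,49),("plateR",357,200,40)]:
    p=wat(s,u,v,z);print(n,p,(R.T@(p-np.array([562,-37]))).round(1))
E
python3 -m inch '[[0,0,-1.5,0,0,0,1],[0,0,-2.5,0,0,0,1],[0,0,-2.9,0,0,0,1],[0,0,-3.1,0,0,0,1],[0,0,-3.15,0,0,0,1],[0,0,-3.15,0,0,0,1]]' 50
```

```text
bFL [ 560.  -130.5] [ 10.1 -93. ]
bFR [ 556.  -161.1] [  10.1 -123.8]
B [ 582.6 -119.1] [ 31.1 -78.7]
Blow [ 569.7 -117.7] [ 18.1 -79. ]
E [486.4 -67.8] [-71.  -40.3]
C [547.9 -27.1] [-15.3   8. ]
D [507.6   7.8] [-59.7  37.4]
A [607.    3.8] [39.3 46.3]
plateR [ 530.6 -165.8] [ -14.4 -131.8]
clock: 4.72
tcp_pos: [504.4, -138.2, 84.1]
eef_rot: [-0.0, 0.998, -0.064, 0.0]
contact_force: [-0.0, 0.5, -1.8]
gripper_width: 0.231
finger_force: 50.0
```

```bash
python3 -m inch '[[0.16,1.2,-0.05,0,0,0,1],[0.32,2.4,-0.05,0,0,0,1],[0.48,3.65,-0.05,0,0,0,1],[0.64,4.9,-0.05,0,0,0,1],[0.8,6.1,-0.05,0,0,0,1],[0.96,7.3,-0.05,0,0,0,1],[1.12,8.55,-0.05,0,0,0,1],[1.28,9.8,-0.05,0,0,0,1],[1.44,11,-0.05,0,0,0,1],[1.6,12.2,-0.05,0,0,0,1]]' 50
python3 -m inch '[[0.16,1.2,0,0,0,0,1],[0.32,2.4,0,0,0,0,1],[0.48,3.65,0,0,0,0,1],[0.64,4.9,0,0,0,0,1],[0.8,6.1,0,0,0,0,1],[0.96,7.3,0,0,0,0,1],[1.12,8.55,0,0,0,0,1],[1.28,9.8,0,0,0,0,1],[1.44,11,0,0,0,0,1],[1.6,12.2,0,0,0,0,1]]' 50
python3 - <<'E'
from h import *
save("top","t1")
im=cv2.imread("pics/t1.png");cv2.imwrite("pics/t1c.png",cv2.resize(im[140:310,150:430],None,fx=2.8,fy=2.8,interpolation=cv2.INTER_CUBIC))
E
```

```text
clock: 5.98
tcp_pos: [520.3, -15.4, 83.4]
eef_rot: [-0.0, 0.998, -0.064, -0.0]
contact_force: [-0.8, -0.3, -2.3]
gripper_width: 0.231
finger_force: 50.0
clock: 7.22
tcp_pos: [536.3, 106.6, 83.4]
eef_rot: [-0.0, 0.998, -0.064, -0.0]
contact_force: [-0.0, -0.0, -2.9]
gripper_width: 0.229
finger_force: 50.0
```

View pics/t1c.png

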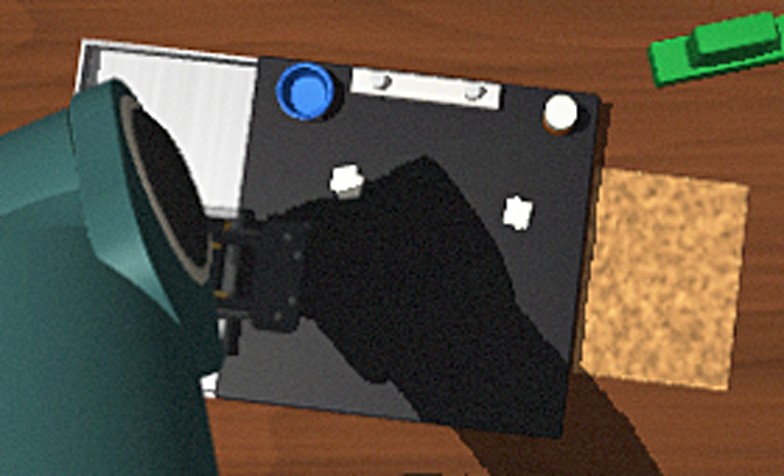

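Only A (346,180) and B (517,212) remain on the plate. The scraper is past the edge. Now I lift, go back, and set up wipe 2.

```bash
python3 -m inch '[[0,0,3,0,0,0,1],[0,0,6,0,0,0,1],[0.4,-5,6,0,0,0,1],[0.8,-10,6,0,0,0,1],[1.2,-15,6,0,0,0,1],[1.6,-20,6,0,0,0,1],[2,-25,6,0,0,0,1],[2,-25.9,6,0,0,0,1],[2,-25.9,6,0,0,0,1],[2,-25.9,6,0,0,0,1]]' 50
python3 - <<'E'
from h import *
s=read_state();save("wrist","w2");print(s["tcp_pos"])
save("top","t2");a=cv2.imread("pics/w2.png");b=cv2.imread("pics/t2.png")[140:310,150:430]
b=cv2.resize(b,(494,300));cv2.imwrite("pics/j2.png",np.hstack([cv2.resize(a,(306,230))[:230],cv2.resize(b,(379,230))]))
E
```

```text
clock: 8.52
tcp_pos: [556.4, -151.5, 143.4]
eef_rot: [-0.0, 0.998, -0.063, -0.0]
contact_force: [0.1, 0.6, -2.5]
gripper_width: 0.234
finger_force: 50.0
[ 556.36861727 -151.52411652  143.42241549]
```

View pics/j2.png

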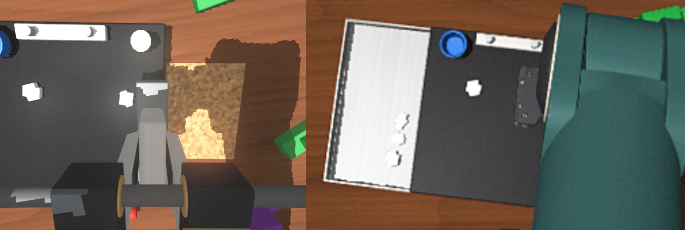

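Three chips are in the tray (right half, about (398,140)); A and B remain. Now I descend and do wipe 2.

```bash
python3 -m inch '[[0,0,-3,0,0,0,1],[0,0,-5,0,0,0,1],[0,0,-5.8,0,0,0,1],[0,0,-6,0,0,0,1],[0,0,-6,0,0,0,1]]' 50
python3 -m inch '[[0.16,1.2,0,0,0,0,1],[0.32,2.4,0,0,0,0,1],[0.48,3.65,0,0,0,0,1],[0.64,4.9,0,0,0,0,1],[0.8,6.1,0,0,0,0,1],[0.96,7.3,0,0,0,0,1],[1.12,8.55,0,0,0,0,1],[1.28,9.8,0,0,0,0,1],[1.44,11,0,0,0,0,1],[1.6,12.2,0,0,0,0,1]]' 50
python3 - <<'E'
from h import *
save("wrist","w3");save("top","t3");a=cv2.imread("pics/w3.png");b=cv2.imread("pics/t3.png")[140:310,150:430]
cv2.imwrite("pics/j3.png",np.hstack([cv2.resize(a,(400,300)),cv2.resize(b,(400,300))]))
E
```

```text
clock: 9.25
tcp_pos: [556.6, -153.1, 84.0]
eef_rot: [0.0, 0.998, -0.063, 0.0]
contact_force: [-0.6, 0.2, -2.1]
gripper_width: 0.233
finger_force: 50.0
clock: 10.5
tcp_pos: [572.3, -30.4, 83.4]
eef_rot: [-0.0, 0.998, -0.064, -0.0]
contact_force: [0.4, -0.1, -2.3]
gripper_width: 0.231
finger_force: 50.0
```

View pics/j3.png

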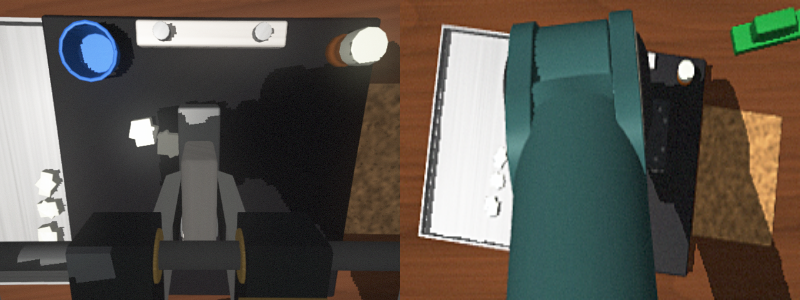

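B is riding on the blade just behind A (wrist (168,142) and (144,131)), clear of the dish. I continue.

```bash
python3 -m inch '[[0.18,1.35,0,0,0,0,1],[0.36,2.7,0,0,0,0,1],[0.53,4.05,0,0,0,0,1],[0.71,5.4,0,0,0,0,1],[0.88,6.75,0,0,0,0,1],[1.06,8.1,0,0,0,0,1],[1.24,9.45,0,0,0,0,1],[1.41,10.8,0,0,0,0,1],[1.59,12.15,0,0,0,0,1],[1.77,13.5,0,0,0,0,1]]' 50
python3 - <<'E'
from h import *
save("wrist","w4");save("top","t4");a=cv2.imread("pics/w4.png");b=cv2.imread("pics/t4.png")[140:310,150:430]
cv2.imwrite("pics/j4.png",np.hstack([cv2.resize(a,(400,300)),cv2.resize(b,(400,300))]))
E
```

```text
clock: 11.85
tcp_pos: [590.0, 104.7, 83.4]
eef_rot: [-0.0, 0.998, -0.064, -0.0]
contact_force: [-1.0, -0.7, -1.8]
gripper_width: 0.233
finger_force: 50.0
```

View pics/j4.png

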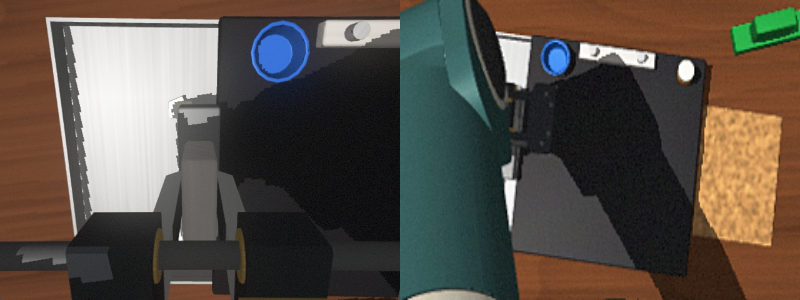

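The plate is clear. Now I return the scraper to the mat.

```bash
python3 -m inch '[[0,0,3,0,0,0,1],[0,0,6,0,0,0,1],[-1,-6,6,0,0,0,1],[-2,-12,6,0,0,0,1],[-3,-18,6,0,0,0,1],[-4,-24,6,0,0,0,1],[-5.2,-30,6,0,0,0,1],[-5.8,-33.5,6,0,0,0,1],[-5.8,-33.5,6,0,0,0,1],[-5.8,-33.5,6,0,0,0,1]]' 50
python3 -m inch '[[0,0,-3,0,0,0,1],[0,0,-6,0,0,0,1],[0,0,-8.5,0,0,0,1],[0,0,-9.3,0,0,0,1],[0,0,-9.5,0,0,0,1],[0,0,-9.6,0,0,0,1],[0,0,-9.6,0,0,0,1]]' 50
```

```text
clock: 13.2
tcp_pos: [532.0, -230.6, 143.4]
eef_rot: [-0.0, 0.998, -0.063, -0.0]
contact_force: [-0.2, 0.2, -1.7]
gripper_width: 0.233
finger_force: 50.0
clock: 14.08
tcp_pos: [532.3, -231.3, 48.1]
eef_rot: [0.0, 0.998, -0.064, 0.0]
contact_force: [-0.7, -0.1, -2.3]
gripper_width: 0.233
finger_force: 50.0
```

No contact yet at 48.1; I lower in small steps.

```bash
python3 -m inch '[[0,0,-0.05,0,0,0,1],[0,0,-0.1,0,0,0,1],[0,0,-0.15,0,0,0,1],[0,0,-0.15,0,0,0,1]]' 50
```

```text
clock: 14.58
tcp_pos: [532.0, -231.2, 46.5]
eef_rot: [0.0, 0.998, -0.064, 0.0]
contact_force: [-3.5, 0.5, 8.9]
gripper_width: 0.232
finger_force: 50.0
```

```bash
python3 -m inch '[[0,0,0.02,0,0,0,0.4],[0,0,0.02,0,0,0,0.2],[0,0,0.02,0,0,0,0],[0,0,0.02,0,0,0,0],[0,0,0.02,0,0,0,0],[0,0,2,0,0,0,0],[0,0,6,0,0,0,0],[0,0,12,0,0,0,0],[0,0,16,0,0,0,0],[0,0,16,0,0,0,0]]' 50
python3 -m inch '[[-4,-5,0,0,0,0,0],[-8,-10,0,0,0,0,0],[-12,-15,0,0,0,0,0],[-16,-20,0,0,0,0,0],[-20,-25,0,0,0,0,0],[-24,-28,0,0,0,0,0],[-24,-28,0,0,0,0,0],[-24,-28,0,0,0,0,0]]' 50
python3 - <<'E'
from h import *
save("top","t5");save("scene","s5");a=cv2.imread("pics/t5.png")[140:310,150:430];b=cv2.imread("pics/s5.png")[170:430,180:520]
cv2.imwrite("pics/j5.png",np.hstack([cv2.resize(a,(400,300)),cv2.resize(b,(400,300))]))
E
```

```text
clock: 15.82
tcp_pos: [533.3, -231.7, 209.0]
eef_rot: [0.001, 0.998, -0.064, 0.002]
contact_force: [0.0, 0.7, -1.0]
gripper_width: 0.503
finger_force: 0.0
clock: 16.82
tcp_pos: [292.3, -510.5, 205.0]
eef_rot: [-0.001, 0.998, -0.063, -0.0]
contact_force: [0.6, -0.0, -0.3]
gripper_width: 0.502
finger_force: 0.0
```

View pics/j5.png

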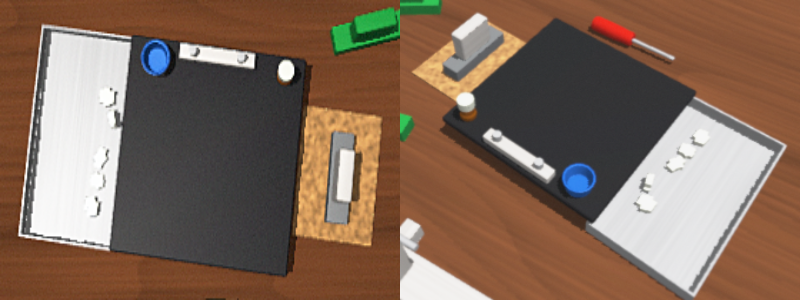

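All five chips are in the tray, the scraper stands on its mat, and the dish, vial and driver have not moved.

```bash
python3 -c "
from workcell import job
print(job.hand_in())"
```

```text
the job is handed in; nothing more can be done
None
```

The job is handed in: all five chips are in the steel tray, the scraper stands upright and released on its cork mat, and the dish, vial and screwdriver are where they were, with about 17 s of the 64 s used.

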